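# Turn the stock tags to match the kiln-room bins

### The arm

A 6-joint arm with a two-finger parallel gripper is mounted at the origin on the work surface. World frame = base frame: x ahead of the robot, y to its left, z up, the work surface at z = 0. Lengths are in m, angles in rad, forces in N, time in s.
With the tool pointing down it reaches from about 0.35 to 0.775 m from the base axis. Payload 7.3 kg.
Tool frame: the origin (TCP) lies on the centre line of the jaws, within the pads' length; the fingertips stand 17 mm ahead of it and the grasp point (between the pads) lies 2 mm behind it (robot.tip_extent is the distance from the TCP to the fingertips, in m); z points along the fingers, y is the line along which they close (so a half turn about z gives the same grasp; the last joint's range is limited). The gripper opens to 92 mm and grips with 3 to 60 N. Pads are 19 mm wide; open, the fingers measure 130 mm over their backs; the gripper's body (75 mm by 190 mm) begins 47 mm behind the grasp point.
Start: joints at [1.146, 0.342, 1.524, -0, 1.275, -0.146], TCP at [0.144, 0.505, 0.244] pointing down, gripper open.
Joint ranges: [-2.53, 2.53], [-0.77, 2.02], [0.04, 2.7], [-1, 4.14], [0.28, 2.66], [-3.11, 3.11]. Speed limits (rad/s): [2.57, 2.57, 3.14, 3.14, 3.14, 3.14].

### API

Orientations are given as [roll, pitch, yaw] about the fixed x, y, z axes, in that order (R = Rz(yaw) Ry(pitch) Rx(roll)).
In Python, from cell import robot gives the robot as it stands.
- The arm moves only by the tool step_arm, never from a script. Its argument "motion" is a list of rows, each a list of 2 entries, a list of its own where there are three numbers: the shift along the tool's x, y, z in units of 60 mm (1.0 is 60 mm), then the turn about the tool's z in rad. In form: [[[x, y, z], spin], ...]. A call has 1 to 10 rows; each row is the pose to reach, as a shift and turn from the pose commanded when the call began, along the tool's axes at that moment; what a row does not reach only later rows make up. A row lasts 1/8 s, in which the tool goes at most 62.5 mm and 10.7 degrees, less where a joint would pass 70% of its speed; a pose out of reach is approached as far as the arm can. A call with a gripper value outside its range is refused whole. "hand" is the closure in counts, from 0 (fully open) to 255 (shut), set as the call begins (left out, the last holds). The fingers move at their own pace and stop on an object; "squeeze" is the grip in N (left out, the last holds). Time passes only in rows, so rows that repeat a pose let the fingers close. It gives the time, the measured TCP pose, the force, the opening and the grip force at its end, in the units of the state.
- robot.observe(): the state, without advancing time (a new reading comes with each control period).
- robot.read_camera(name): name is "scene" or "top" or "wrist"; returns a dict with "pixels" (384x512x3 uint8, red, green, blue), "intrinsics" (3x3 intrinsics, pixels), "xyz" and "rotation" of the camera in the world; the wrist camera has in their place "T_tool_cam" (4x4, takes a point from camera to tool coordinates, whose origin is the TCP and whose axes are the flange's). Camera axes: x right, y up, looking along -z (the intrinsics and any distortion apply to the point x, -y, -z); pixel columns grow to the right and rows downward; lengths in m; the calibration is good to about 2 mm. A picture is of the moment at which its call begins: read the wrist's pose just before it. There is no depth.
- robot.hand_in(): hands the job in; it is judged then, once.
The state is a dict: "time": time; "qpos": joint angles; "qvel": joint speeds; "joint_efforts": joint torques, N m; "tool_pos": TCP position; "tool_rot": TCP orientation; "contact_force": force on the tool from outside, world axes, zero at the start; "torque": the same for the moment, N m; "opening": finger opening in m; "grip_force": force on a finger pad.
Only numpy, scipy, OpenCV 4.12 (cv2) and the standard library are available. Lean on these libraries where they do the work, as an engineer would, in place of code of your own. Each camera call takes 0.05 s, during which the arm holds its last target. There are 200 camera calls.

### The job

On the pottery studio's stock board, each bin has a hinged red-and-green tag standing in front of it. With a fingertip, flip over whichever tags are wrong, so that the tags of the full bins show green uppermost and the tags of any bins not full show red uppermost, each tag lying fully over on its rest. Only push the tags: do not grasp or lift anything, and leave the bins, the mug, the bottle and the brush where they stand.

Things in the scene. Friction and masses are not known exactly. Their poses are not given: they have to be found in the camera images.
- tag_a (a joint): angle (rad) of hinged tag a. 0 = upright; +0.70 = tipped right (to -y of its hinge point), at rest on the right wing, GREEN face uppermost; -0.70 = tipped left (+y), at rest on the left wing, RED face uppermost. Swings freely: once past upright it falls onto the other wing by its own weight and stays. Free edge is 66 mm from the hinge; a push of a few N tips it.
- tag_a_hinge (a point): middle of tag a's hinge pin, 32 mm above the table; does not swing. x runs along the pin, from tag to its bin, y left, z up. Fixed grey V rest: wings slope out 40 deg from vertical, ending 21 mm above the pin and 24 mm to each side, so the resting tag's outer half juts past its wing. Tags stand 160 mm apart.
- tag_a_edge (a point): middle of tag a's free edge (swings with it). Tag: stiff plate 56 mm wide along the hinge, 66 mm long, 3 mm thick, 35 g, green one face, red the other, bright 6 mm bead on this edge. At rest this edge is 42 mm to the side of the pin and 51 mm above it. A finger lowered outside it, tip 28 mm above the pin, then moved in across and just past the pin while rising 15 to 20 mm, tips it over.
- tag_b (a joint): angle (rad) of hinged tag b. 0 = upright; +0.70 = tipped right (to -y of its hinge point), at rest on the right wing, GREEN face uppermost; -0.70 = tipped left (+y), at rest on the left wing, RED face uppermost. Swings freely: once past upright it falls onto the other wing by its own weight and stays. Free edge is 66 mm from the hinge; a push of a few N tips it.
- tag_b_hinge (a point): middle of tag b's hinge pin, 32 mm above the table; does not swing. x runs along the pin, from tag to its bin, y left, z up. Fixed grey V rest: wings slope out 40 deg from vertical, ending 21 mm above the pin and 24 mm to each side, so the resting tag's outer half juts past its wing. Tags stand 160 mm apart.
- tag_b_edge (a point): middle of tag b's free edge (swings with it). Tag: stiff plate 56 mm wide along the hinge, 66 mm long, 3 mm thick, 35 g, green one face, red the other, bright 6 mm bead on this edge. At rest this edge is 42 mm to the side of the pin and 51 mm above it. A finger lowered outside it, tip 28 mm above the pin, then moved in across and just past the pin while rising 15 to 20 mm, tips it over.
- tag_c (a joint): angle (rad) of hinged tag c. 0 = upright; +0.70 = tipped right (to -y of its hinge point), at rest on the right wing, GREEN face uppermost; -0.70 = tipped left (+y), at rest on the left wing, RED face uppermost. Swings freely: once past upright it falls onto the other wing by its own weight and stays. Free edge is 66 mm from the hinge; a push of a few N tips it.
- tag_c_hinge (a point): middle of tag c's hinge pin, 32 mm above the table; does not swing. x runs along the pin, from tag to its bin, y left, z up. Fixed grey V rest: wings slope out 40 deg from vertical, ending 21 mm above the pin and 24 mm to each side, so the resting tag's outer half juts past its wing. Tags stand 160 mm apart.
- tag_c_edge (a point): middle of tag c's free edge (swings with it). Tag: stiff plate 56 mm wide along the hinge, 66 mm long, 3 mm thick, 35 g, green one face, red the other, bright 6 mm bead on this edge. At rest this edge is 42 mm to the side of the pin and 51 mm above it. A finger lowered outside it, tip 28 mm above the pin, then moved in across and just past the pin while rising 15 to 20 mm, tips it over.
- tag_d (a joint): angle (rad) of hinged tag d. 0 = upright; +0.70 = tipped right (to -y of its hinge point), at rest on the right wing, GREEN face uppermost; -0.70 = tipped left (+y), at rest on the left wing, RED face uppermost. Swings freely: once past upright it falls onto the other wing by its own weight and stays. Free edge is 66 mm from the hinge; a push of a few N tips it.
- tag_d_hinge (a point): middle of tag d's hinge pin, 32 mm above the table; does not swing. x runs along the pin, from tag to its bin, y left, z up. Fixed grey V rest: wings slope out 40 deg from vertical, ending 21 mm above the pin and 24 mm to each side, so the resting tag's outer half juts past its wing. Tags stand 160 mm apart.
- tag_d_edge (a point): middle of tag d's free edge (swings with it). Tag: stiff plate 56 mm wide along the hinge, 66 mm long, 3 mm thick, 35 g, green one face, red the other, bright 6 mm bead on this edge. At rest this edge is 42 mm to the side of the pin and 51 mm above it. A finger lowered outside it, tip 28 mm above the pin, then moved in across and just past the pin while rising 15 to 20 mm, tips it over.
- bin_posts: dark grey-blue open stock bin of buff-coloured cylindrical kiln props. FULL: heaped to the rim. Loose, 125 mm wide (y) x 160 mm deep (x) x 85 mm high, front (-x) wall 50 mm; origin at the centre of its underside, 18 mm above the table on the board. Its tag is the one straight in front (-x), hinge about 155 mm from this origin. Leave it where it is.
- bin_tiles: dark grey-blue open stock bin of glazed test tiles filed on edge, white, blue and brown. FULL: packed to the rim. Loose, 125 mm wide (y) x 160 mm deep (x) x 85 mm high, front (-x) wall 50 mm; origin at the centre of its underside, 18 mm above the table on the board. Its tag is the one straight in front (-x), hinge about 155 mm from this origin. Leave it where it is.
- bin_stilts: dark grey-blue open stock bin of small white three-armed stilts. NOT full: three pieces on the floor of the bin. Loose, 125 mm wide (y) x 160 mm deep (x) x 85 mm high, front (-x) wall 50 mm; origin at the centre of its underside, 18 mm above the table on the board. Its tag is the one straight in front (-x), hinge about 155 mm from this origin. Leave it where it is.
- bin_ribs: dark grey-blue open stock bin of flat wooden throwing ribs. FULL: stacked to the rim. Loose, 125 mm wide (y) x 160 mm deep (x) x 85 mm high, front (-x) wall 50 mm; origin at the centre of its underside, 18 mm above the table on the board. Its tag is the one straight in front (-x), hinge about 155 mm from this origin. Leave it where it is.
- mug: bystander: stoneware mug, 76 mm across, 85 mm high, loose; origin at the centre of its underside. Leave it alone.
- squeeze_bottle: bystander: white plastic bottle, 56 mm across, 125 mm high, loose; origin at the centre of its underside. Leave it alone.
- glaze_brush: bystander: brush lying flat, 190 mm long, loose; origin on its underside. Leave it alone.

How it is judged:
At the end, for the whole second after the job is handed in: The tag in front of each full bin (kiln props, test tiles, ribs) is tipped right, green uppermost, joint above 0.62 rad; the tag in front of the bin that is not full (stilts) is tipped left, red uppermost, joint below -0.62 rad. A tag belongs to the bin within 180 mm of its hinge ((horizontal distance between tag_a_hinge and bin_posts above 0.18 m or value of joint tag_a above 0.62 rad) and (horizontal distance between tag_a_hinge and bin_tiles above 0.18 m or value of joint tag_a above 0.62 rad) and (horizontal distance between tag_a_hinge and bin_ribs above 0.18 m or value of joint tag_a above 0.62 rad) and (horizontal distance between tag_a_hinge and bin_stilts above 0.18 m or value of joint tag_a below -0.62 rad) and (horizontal distance between tag_b_hinge and bin_posts above 0.18 m or value of joint tag_b above 0.62 rad) and (horizontal distance between tag_b_hinge and bin_tiles above 0.18 m or value of joint tag_b above 0.62 rad) and (horizontal distance between tag_b_hinge and bin_ribs above 0.18 m or value of joint tag_b above 0.62 rad) and (horizontal distance between tag_b_hinge and bin_stilts above 0.18 m or value of joint tag_b below -0.62 rad) and (horizontal distance between tag_c_hinge and bin_posts above 0.18 m or value of joint tag_c above 0.62 rad) and (horizontal distance between tag_c_hinge and bin_tiles above 0.18 m or value of joint tag_c above 0.62 rad) and (horizontal distance between tag_c_hinge and bin_ribs above 0.18 m or value of joint tag_c above 0.62 rad) and (horizontal distance between tag_c_hinge and bin_stilts above 0.18 m or value of joint tag_c below -0.62 rad) and (horizontal distance between tag_d_hinge and bin_posts above 0.18 m or value of joint tag_d above 0.62 rad) and (horizontal distance between tag_d_hinge and bin_tiles above 0.18 m or value of joint tag_d above 0.62 rad) and (horizontal distance between tag_d_hinge and bin_ribs above 0.18 m or value of joint tag_d above 0.62 rad) and (horizontal distance between tag_d_hinge and bin_stilts above 0.18 m or value of joint tag_d below -0.62 rad)); the robot touches nothing.
It fails at once if a bin is shoved or lifted by more than 25 mm (distance of any of bin_posts, bin_tiles, bin_stilts, bin_ribs from where it was at the start of the episode above 0.025 m).
It fails at once if the mug, bottle or brush is shoved or lifted by more than 25 mm (distance of any of mug, squeeze_bottle, glaze_brush from where it was at the start of the episode above 0.025 m).
It fails at once if a bin, the mug or the bottle is tipped by more than 20 degrees (angle between any of bin_posts, bin_tiles, bin_stilts, bin_ribs, mug, squeeze_bottle's own z axis and vertical above 0.35 rad).
It also fails if it takes over 61 s, if anything falls off the work surface, if the arm or the gripper's body presses on something with over 40 N, if the wrist force passes 120 N, or if a joint passes its speed limit or range.

## Working session

There is one attempt and no reset: what is moved stays moved. The work goes in short steps, Python scripts to look and compute and a tool call to move; the robot and the scene stay as the last step left them, time stands still between calls to the robot, and variables do not carry over. Pictures are saved under pics/ and viewed, at most 10 in all, crops included, and the job is handed in when it is done.

Besides the shell and the picture viewer there is one more tool, called after "Emit:" in YAML: its name, and indented under it one key for each argument. step_arm: Moves the arm, as the interface text tells. Its arguments: {"type":"object","properties":{"motion":{"type":"array"},"hand":{"type":"number"},"squeeze":{"type":"number"}},"required":["motion"]}

```bash
mkdir -p pics; python3 - <<'E'
from cell import robot
import cv2,numpy as np,pickle
s=robot.observe(); print(s['time'],s['tool_pos'],s['tool_rot'],s['opening'])
d={}
for n in("scene","top"):
    c=robot.read_camera(n); d[n]=c; cv2.imwrite(f'pics/{n}0.png',c['pixels'][:,:,::-1]); print(n,c['xyz'],c['rotation'],c['intrinsics'],c.keys())
pickle.dump(d,open('d.pkl','wb'))
E
```

```text
0.0 [0.14430623 0.50437571 0.24303604] [-3.14002604e+00 -2.41388570e-04  2.86278476e+00] 0.09189961777978913
scene [ 1.08441358 -0.46527314  0.86278256] [ 0.79187041 -0.01751739  0.87020106] [[422.75270392   0.         259.99131706]
 [  0.         422.75270392 195.2538908 ]
 [  0.           0.           1.        ]] dict_keys(['pixels', 'intrinsics', 'xyz', 'rotation'])
top [0.34340868 0.05407508 1.22503597] [ 0.12083698 -0.003376   -1.54924719] [[364.18735974   0.         259.96888259]
 [  0.         364.18735974 190.80500228]
 [  0.           0.           1.        ]] dict_keys(['pixels', 'intrinsics', 'xyz', 'rotation'])
```

View pics/scene0.png

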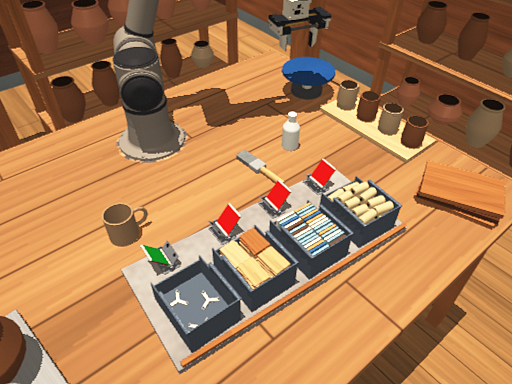

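View pics/top0.png

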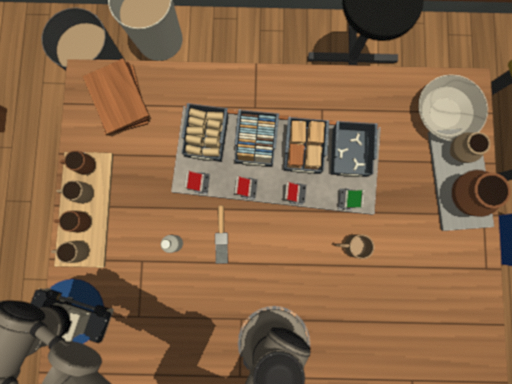

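The scene view shows the stilts tag green (158,256) and the other three tags red (228,220), (278,197) and (322,175). In the top view the tags run from (198,181) to (350,199). All four are therefore wrong: the three red ones need pushing to -y and the stilts tag to +y.

```bash
cat > h.py <<'E'
import numpy as np,cv2
from scipy.spatial.transform import Rotation as R
def ray(c,u,v,z):
    p=cv2.undistortPoints(np.array([[[u,v]]],float),c['intrinsics'],None)[0,0]
    d=R.from_euler('xyz',c['rotation']).apply([p[0],-p[1],-1]); o=np.array(c['xyz'])
    return o+d*(z-o[2])/d[2]
def blobs(c):
    h=cv2.cvtColor(c['pixels'],cv2.COLOR_RGB2HSV); out=[]
    for n,m in(('red',((h[...,0]<5)|(h[...,0]>174))&(h[...,1]>190)&(h[...,2]>110)),('green',(abs(h[...,0].astype(int)-62)<16)&(h[...,1]>150)&(h[...,2]>60))):
        k,l,st,ce=cv2.connectedComponentsWithStats(m.astype(np.uint8))
        out+=[(n,int(st[i,4]),ce[i]) for i in range(1,k) if st[i,4]>60]
    return out
E
python3 - <<'E'
import pickle,numpy as np
from h import *
d=pickle.load(open('d.pkl','rb'))
for n in d:
  print(n)
  for b in sorted(blobs(d[n]),key=lambda b:b[2][0]): print(b[0],b[1],b[2].round(1),ray(d[n],*b[2],0.0575).round(4))
for u,v in((205,133),(256,138),(306,146),(355,149)): print('bin',ray(d['top'],u,v,.1).round(3))
for u,v in((221,208),(222,260),(170,243),(358,246)): print(ray(d['top'],u,v,.02).round(3))
E
```

```text
scene
green 202 [155.9 254.7] [ 0.4675 -0.2481  0.0575]
red 341 [227.9 219.2] [ 0.4846 -0.0486  0.0575]
red 337 [277.8 194.6] [0.4983 0.1109 0.0575]
red 317 [322.3 172.4] [0.5116 0.2711 0.0575]
top
red 176 [193.9 180.8] [0.5133 0.2679 0.0575]
red 148 [242.9 186.3] [0.4986 0.1086 0.0575]
red 120 [292.2 191.9] [ 0.4841 -0.0511  0.0575]
green 188 [354.  198.4] [ 0.4671 -0.2503  0.0575]
bin [0.661 0.231 0.1  ]
bin [0.648 0.069 0.1  ]
bin [ 0.626 -0.089  0.1  ]
bin [ 0.62  -0.244  0.1  ]
[0.43  0.181 0.02 ]
[0.26  0.172 0.02 ]
[0.311 0.344 0.02 ]
[ 0.315 -0.272  0.02 ]
```

Emit:
step_arm:
  motion:
    - [[0, 0, 0], -0.1]
    - [[0, 0, 0], -0.188]
    - [[0, 0, 0], -0.188]
    - [[0, 0, 0], -0.188]
  hand: 255
  squeeze: 10

```text
time: 0.6
tool_pos: [0.1444, 0.5047, 0.2436]
tool_rot: [-3.141, -0.0, 3.049]
contact_force: [-0.2, -0.0, 0.3]
opening: 0.0566
grip_force: 0.0
```

Emit:
step_arm:
  motion:
    - [[-0.8, -0.28, 0], 0]
    - [[-1.6, -0.56, 0], 0]
    - [[-2.4, -0.84, 0], 0]
    - [[-3.2, -1.12, 0], 0]
    - [[-4.0, -1.4, 0], 0]
    - [[-4.8, -1.7, 0], 0]
    - [[-5.6, -2.0, 0], 0]
    - [[-6.45, -2.28, 0], 0]
    - [[-6.45, -2.28, 0], 0]
    - [[-6.45, -2.28, 0], 0]

```text
time: 1.85
tool_pos: [0.517, 0.3334, 0.2433]
tool_rot: [-3.141, -0.001, 3.05]
contact_force: [0.4, 0.0, -0.3]
opening: 0.0004
grip_force: 0.0
```

```bash
cat > p.py <<'E'
from cell import robot
import numpy as np
s=robot.observe();x,y,z=s['tool_pos']
print(s['time'],'X %.4f Y %.4f z %.4f'%(x*.9958-y*.0911,x*.0911+y*.9958,z),'yaw',s['tool_rot'][2],'open',s['opening'],s['contact_force'])
E
python3 p.py; python3 -c "
from cell import robot;import cv2
cv2.imwrite('pics/s1.png',robot.read_camera('scene')['pixels'][130:290,130:430,::-1].repeat(2,0).repeat(2,1))"
```

```text
1.85 X 0.4844 Y 0.3791 z 0.2433 yaw 3.0496456986533085 open 0.00038406379524685147 [ 0.42939832  0.02497182 -0.27991634]
```

View pics/s1.png

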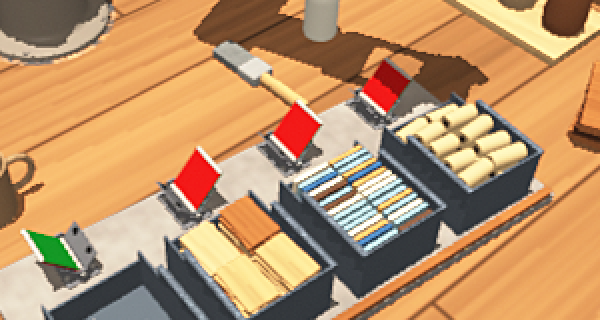

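Picture s1 shows nothing disturbed: the red tag in front of the props at (385,85), the other tags unchanged, and the gripper out of the crop above. Next I lower beside tag a.

Emit:
step_arm:
  motion:
    - [[0, 0, 0.7], 0]
    - [[0, 0, 1.4], 0]
    - [[0, 0, 2.1], 0]
    - [[0, 0, 2.6], 0]
    - [[0, 0, 2.77], 0]
    - [[0, 0, 2.77], 0]

```text
time: 2.65
tool_pos: [0.517, 0.3341, 0.0779]
tool_rot: [3.141, -0.0, 3.052]
contact_force: [0.7, 0.1, 0.7]
opening: 0.0007
grip_force: 0.0
```

Emit:
step_arm:
  motion:
    - [[0, -0.2, 0], 0]
    - [[0, -0.4, 0], 0]
    - [[0, -0.6, -0.05], 0]
    - [[0, -0.8, -0.1], 0]
    - [[0, -1.0, -0.15], 0]
    - [[0, -1.2, -0.2], 0]
    - [[0, -1.35, -0.25], 0]
    - [[0, -1.5, -0.3], 0]
    - [[0, -1.5, -0.3], 0]
    - [[0, -1.5, -0.3], 0]

```text
time: 3.9
tool_pos: [0.5094, 0.244, 0.0955]
tool_rot: [3.141, 0.0, 3.051]
contact_force: [-0.3, -0.5, -0.4]
opening: 0.0003
grip_force: 0.0
```

Emit:
step_arm:
  motion:
    - [[0, 0, -0.4], 0]
    - [[0, 0, -1.0], 0]
    - [[0, 0, -1.4], 0]
    - [[0, 0, -1.4], 0]

```text
time: 4.4
tool_pos: [0.5102, 0.2445, 0.1811]
tool_rot: [3.14, 0.004, 3.051]
contact_force: [0.7, -0.7, -0.6]
opening: 0.0008
grip_force: 0.0
```

```bash
python3 p.py; python3 -c "
from cell import robot;import cv2
from h import *
c=robot.read_camera('scene');print(blobs(c))
cv2.imwrite('pics/s2.png',c['pixels'][130:290,130:430,::-1].repeat(2,0).repeat(2,1))"
```

```text
4.4 X 0.4858 Y 0.2900 z 0.1811 yaw 3.0514372270338193 open 0.0007662581094053722 [ 0.67591752 -0.70153831 -0.6247087 ]
[('red', 334, array([277.75449102, 194.57784431])), ('red', 341, array([227.85923754, 219.22580645])), ('green', 202, array([155.87623762, 254.73762376]))]
```

View pics/s2.png

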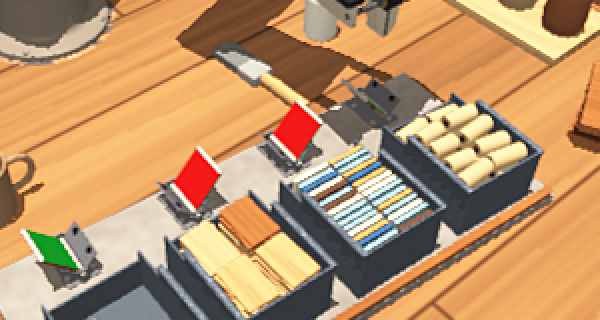

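Tag a now lies on its right wing, seen as a thin dark-green edge at (378,100). I do tag b the same way.

Emit:
step_arm:
  motion:
    - [[0, -0.6, 0], 0]
    - [[0, -1.27, 0], 0]
    - [[0, -1.27, 0], 0]
    - [[0, -1.27, 0.6], 0]
    - [[0, -1.27, 1.2], 0]
    - [[0, -1.27, 1.6], 0]
    - [[0, -1.27, 1.73], 0]
    - [[0, -1.27, 1.73], 0]

```text
time: 5.45
tool_pos: [0.5022, 0.1684, 0.0753]
tool_rot: [-3.141, -0.001, 3.051]
contact_force: [0.4, 0.6, 0.2]
opening: 0.0004
grip_force: 0.0
```

Emit:
step_arm:
  motion:
    - [[0, -0.2, 0], 0]
    - [[0, -0.4, 0], 0]
    - [[0, -0.6, -0.05], 0]
    - [[0, -0.8, -0.1], 0]
    - [[0, -1.0, -0.15], 0]
    - [[0, -1.2, -0.2], 0]
    - [[0, -1.3, -0.25], 0]
    - [[0, -1.42, -0.3], 0]
    - [[0, -1.42, -0.3], 0]
    - [[0, -1.42, -0.3], 0]

```text
time: 6.7
tool_pos: [0.4946, 0.0833, 0.0936]
tool_rot: [3.141, -0.0, 3.051]
contact_force: [-0.0, -0.0, -0.4]
opening: 0.0006
grip_force: 0.0
```

Emit:
step_arm:
  motion:
    - [[0, 0, -0.4], 0]
    - [[0, 0, -1.0], 0]
    - [[0, 0, -1.4], 0]
    - [[0, 0, -1.4], 0]

```text
time: 7.2
tool_pos: [0.4956, 0.0834, 0.1791]
tool_rot: [3.141, 0.004, 3.051]
contact_force: [0.7, -0.7, 0.3]
opening: 0.0003
grip_force: 0.0
```

```bash
python3 p.py; python3 -c "
from cell import robot
from h import *
print(blobs(robot.read_camera('scene')))"
```

```text
7.2 X 0.4859 Y 0.1282 z 0.1791 yaw 3.051372068067257 open 0.0002884600488429031 [ 0.68561203 -0.66097588  0.28035801]
[('red', 341, array([227.85923754, 219.22580645])), ('green', 202, array([155.87623762, 254.73762376]))]
```

Emit:
step_arm:
  motion:
    - [[0, -0.6, 0], 0]
    - [[0, -1.25, 0], 0]
    - [[0, -1.25, 0], 0]
    - [[0, -1.25, 0.6], 0]
    - [[0, -1.25, 1.2], 0]
    - [[0, -1.25, 1.6], 0]
    - [[0, -1.25, 1.7], 0]
    - [[0, -1.25, 1.7], 0]

```text
time: 8.25
tool_pos: [0.4878, 0.0089, 0.0755]
tool_rot: [3.141, -0.001, 3.051]
contact_force: [0.6, -0.6, 0.8]
opening: 0.0005
grip_force: 0.0
```

Emit:
step_arm:
  motion:
    - [[0, -0.2, 0], 0]
    - [[0, -0.4, 0], 0]
    - [[0, -0.6, -0.05], 0]
    - [[0, -0.8, -0.1], 0]
    - [[0, -1.0, -0.15], 0]
    - [[0, -1.2, -0.2], 0]
    - [[0, -1.3, -0.25], 0]
    - [[0, -1.42, -0.3], 0]
    - [[0, -1.42, -0.3], 0]
    - [[0, -1.42, -0.3], 0]

```text
time: 9.5
tool_pos: [0.4801, -0.0762, 0.0936]
tool_rot: [3.141, -0.0, 3.051]
contact_force: [-0.6, 0.1, 0.0]
opening: 0.0005
grip_force: 0.0
```

Emit:
step_arm:
  motion:
    - [[0, 0, -0.4], 0]
    - [[0, 0, -1.0], 0]
    - [[0, 0, -1.4], 0]
    - [[0, 0, -1.4], 0]

```text
time: 10.0
tool_pos: [0.4811, -0.0764, 0.1791]
tool_rot: [-3.141, 0.004, 3.051]
contact_force: [0.1, 0.5, -0.6]
opening: 0.0003
grip_force: 0.0
```

```bash
python3 p.py; python3 -c "
from cell import robot
from h import *
print(blobs(robot.read_camera('scene')))"
```

```text
10.0 X 0.4860 Y -0.0322 z 0.1791 yaw 3.051416367366063 open 0.0002778689016336792 [ 0.09989368  0.47568967 -0.6052035 ]
[('green', 110, array([214.95454545, 226.13636364])), ('green', 202, array([155.87623762, 254.73762376]))]
```

Emit:
step_arm:
  motion:
    - [[0, -0.9, 0], 0]
    - [[0, -1.8, 0], 0]
    - [[0, -2.7, 0], 0]
    - [[0, -3.6, 0], 0]
    - [[0, -3.98, 0], 0]
    - [[0, -3.98, 0], 0]
    - [[0, -3.98, 0.7], 0]
    - [[0, -3.98, 1.4], 0]
    - [[0, -3.98, 1.7], 0]
    - [[0, -3.98, 1.7], 0]

```text
time: 11.3
tool_pos: [0.4579, -0.3117, 0.074]
tool_rot: [3.138, -0.004, 3.052]
contact_force: [-0.4, -0.5, 0.3]
opening: 0.0006
grip_force: 0.0
```

Emit:
step_arm:
  motion:
    - [[0, 0.2, 0], 0]
    - [[0, 0.4, 0], 0]
    - [[0, 0.6, -0.05], 0]
    - [[0, 0.8, -0.1], 0]
    - [[0, 1.0, -0.15], 0]
    - [[0, 1.2, -0.2], 0]
    - [[0, 1.35, -0.25], 0]
    - [[0, 1.5, -0.3], 0]
    - [[0, 1.5, -0.3], 0]
    - [[0, 1.5, -0.3], 0]

```text
time: 12.55
tool_pos: [0.4667, -0.2248, 0.0937]
tool_rot: [-3.142, 0.0, 3.051]
contact_force: [-0.2, 0.1, 0.4]
opening: 0.0007
grip_force: 0.0
```

Emit:
step_arm:
  motion:
    - [[0, 0, -0.4], 0]
    - [[0, 0, -1.0], 0]
    - [[0, 0, -1.8], 0]
    - [[0, 0, -2.6], 0]
    - [[0, 0, -2.6], 0]

```text
time: 13.18
tool_pos: [0.4681, -0.2261, 0.2534]
tool_rot: [-3.138, 0.007, 3.05]
contact_force: [-0.0, 0.1, -1.6]
opening: 0.0004
grip_force: 0.0
```

Emit:
step_arm:
  motion:
    - [[0.5, -0.2, 0], 0]
    - [[1, -0.6, 0], 0]
    - [[1, -1.4, 0], 0]
    - [[1, -2.2, 0], 0]
    - [[1, -2.2, 0], 0]

```text
time: 13.8
tool_pos: [0.3938, -0.3533, 0.2479]
tool_rot: [3.141, -0.002, 3.047]
contact_force: [1.0, -0.3, 0.6]
opening: 0.0004
grip_force: 0.0
```

```bash
python3 p.py; python3 -c "
from cell import robot;import cv2
from h import *
for n in('top','scene'):
  c=robot.read_camera(n)
  print(n)
  for b in blobs(c): x,y,z=ray(c,*b[2],.0575);print(b,'X %.3f Y %.3f'%(x*.9958-y*.0911,x*.0911+y*.9958))
  cv2.imwrite(f'pics/{n}3.png',c['pixels'][:,:,::-1])"
```

```text
13.8 X 0.4243 Y -0.3159 z 0.2479 yaw 3.046770269776001 open 0.0004429481462706165 [ 1.02629183 -0.26024231  0.63881314]
top
('red', 88, array([341.68181818, 197.34090909])) X 0.487 Y -0.167
('green', 99, array([206.12121212, 182.3030303 ])) X 0.486 Y 0.273
('green', 131, array([255.3129771 , 187.51145038])) X 0.487 Y 0.113
('green', 159, array([304.6163522 , 193.28930818])) X 0.487 Y -0.047
scene
('red', 357, array([171.04201681, 246.85714286])) X 0.487 Y -0.164
('green', 105, array([214.71428571, 226.23809524])) X 0.489 Y -0.044
```

View pics/top3.png

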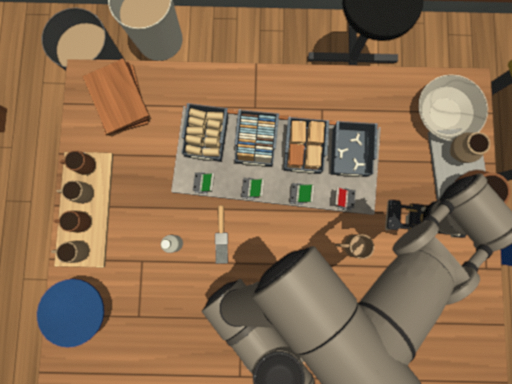

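View pics/scene3.png

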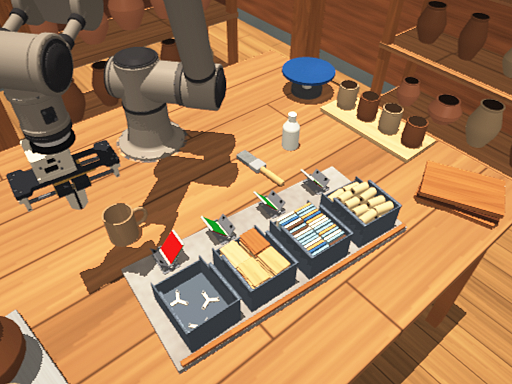

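In the top view the tags at (204,183), (253,188) and (302,194) are green and the stilts tag at (343,198) is red. Each sits about 21 mm to the correct side of its pin, the bystanders are unmoved and the arm is clear.

```bash
python3 -c "
from cell import robot
print(robot.hand_in())"
```

```text
the job is handed in; nothing more can be done
None
```

All four tags were wrong and have been flipped: the props, tiles and ribs tags now show green and the stilts tag shows red, and the final pictures show each on its rest with nothing else moved; the job was handed in at about 14 s of robot time, and no verdict came back.

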